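# Tip the doming block and push it home to the stop

## Robot

A 7-joint arm with a two-finger parallel gripper is mounted at the origin on the work surface. World frame = base frame: x ahead of the robot, y to its left, z up, the work surface at z = 0. Lengths are in m, angles in rad, forces in N, time in s.
With the tool pointing down it reaches from about 0.4 to 0.85 m from the base axis. Payload 10.4 kg.
Tool frame: the origin (TCP) lies between the finger pads; the fingertips stand 25 mm ahead of it and the grasp point (between the pads) lies 6 mm ahead of it; z points along the fingers, y is the direction in which the jaws open and shut (so a half turn about z gives the same grasp; the last joint's range is limited). The gripper opens to 85 mm and grips with 20 to 120 N. Pads are 22 mm wide; open, the fingers measure 114 mm over their backs; the gripper's body (76 mm by 85 mm) begins 54 mm behind the grasp point. The pads swing forward as they close: fully open they stand 13 mm farther back than shut.
Start: joints at [1.263, 0.332, -0.065, 1.46, 0.022, 1.35, -0.088], TCP at [0.176, -0.6, 0.256] pointing down, gripper open.
Joint ranges: [-2.6, 2.6], [-0.5, 2.12], [-1.47, 1.34], [0.16, 2.42], [-1.27, 4.41], [0.06, 2.06], [-2.6, 2.6]. Speed limits (rad/s): [2.22, 2.22, 2.79, 2.79, 3.14, 3.14, 3.14].

## Interface

Orientations are given as a unit quaternion [x, y, z, w].
In Python, from rig import manip, optics gives the robot as it stands.
- The arm moves only by the tool servo_tool, never from a script. Its argument "increments" is a list of rows, each a list of 3 entries, a list of its own where there are three numbers: the closure in counts, from 0 (fully open) to 255 (shut), then the shift along the world's x, y, z in cm, then the turn about the world's z in rad. A call has 1 to 5 rows; each row is the pose to reach, as a shift and turn from the pose measured when the call began; what a row does not reach only later rows make up. A row lasts 1/12 s, in which the tool goes at most 41.7 mm and 7.16 degrees, less where a joint would pass 70% of its speed; a pose out of reach is approached as far as the arm can. A call with a gripper value outside its range is refused whole. The fingers move at their own pace and stop on an object; "force" is the grip in N (left out, the last holds). Time passes only in rows, so rows that repeat a pose let the fingers close. It gives the time, the measured TCP pose, the force and the opening at its end, in the units of the state.
- manip.state(): the state, without advancing time (a new reading comes with each control period).
- optics.grab_frame(name): name is "scene" or "side" or "wrist"; returns (picture, depth): 480x640x3 uint8, red, green, blue; 480x640 float32, m along the optical axis (not along the pixel's ray), 0 where there is no reading.
- optics.camera_info(name): a dict with "vfov" (degrees; the focal length in pixels is half the picture's height over the tangent of half this angle, whatever the lens; pixels are square), "cx", "cy" (the principal point, pixels), "xyz" and "rotation" of the camera in the world. Camera axes: x right, y up, looking along -z (the intrinsics and any distortion apply to the point x, -y, -z); pixel columns grow to the right and rows downward; lengths in m; the calibration is good to about 2 mm. The wrist camera is an equidistant fisheye: a pixel r from the principal point sees the ray r / f radians off the axis. A picture is of the moment at which its call begins: read the wrist's pose just before it. camera_info takes no time and is no camera call; for the wrist camera it gives the pose at the moment of the call.
- manip.sign_off(): hands the job in, once; it reports no verdict.
The state is a dict: "time_s": time; "joints": joint angles; "qd": joint speeds; "tau": joint torques, N m; "eef_pos": TCP position; "tool_rot": TCP orientation; "ft_force": force on the tool from outside, world axes, zero at the start; "torque": the same for the moment, N m; "finger_gap": opening from 0.0 (shut) to 1.0 (fully open).
Only numpy, scipy, OpenCV 4.12 (cv2) and the standard library are available. Lean on these libraries where they do the work, as an engineer would, in place of code of your own. Each camera call takes 0.05 s, during which the arm holds its last target. There are 200 camera calls.

## Task

Make the doming block ready for hammering: with the fingertips, push the standing wooden block over towards the brass stop bar so that it lies on the board with its big cup facing up, and only then push it along the board until its end lies flush against the bar. Only push it, never pick it up or lift it, and leave the jar, the steel punch and the tin where they stand.

Things in the scene. Friction and masses are not known exactly. Their poses are not given: they have to be found in the camera images.
- board: Fixed plywood board, 270 x 260 mm, upper face at z = 0.018. Origin on the bench (z = 0) near its middle; it spans -130 to +140 mm along its x, 130 mm either way along y. Its x axis points at, and square to, a fixed brass stop bar on it (14 mm thick, 150 mm wide along y, 22 mm high above the board) whose near face is at x = +125 mm, centred on y = 0.
- stop (a point): Point at the foot of the brass bar's striking face, in the middle of its width, on the board's upper face. Axes as the board's.
- block: Loose dark hardwood block, 45 x 45 x 85 mm, about 0.15 kg, at first standing on the board, z axis up. Origin: centre of its foot face (underside). Its x axis points out of the side with the one big cup (32 mm wide, 12 deep, at mid-height; a brass strip on the top end marks that side), which looks away from the bar to within 0.2 rad at the start; the far side has three small marks.
- block_center (a point): Centre of the block, 42.5 mm above the board while it stands, 22.5 mm while it lies. Pushed slowly on the cup side 60 mm above the board, it tips rather than slides and goes over by itself past about 0.5 rad.
- block_head (a point): Centre of the block's top end face (85 mm up its z axis): the end that finally meets the stop bar. Once tipped straight over, it lies towards the bar, some 20 to 65 mm short of it.
- block_foot (a point): Centre of the block's foot face: the end to push on once the block lies down.
- jar: Bystander: small amber jar with blue cap, 32 mm across, 45 mm high, standing loose on the board beside the work. Origin: centre of its underside.
- punch: Bystander: steel punch stood on end, 26 mm across at the foot, 60 mm high, loose on the board beside the work. Origin: centre of its underside.
- tin: Bystander: round aluminium tin, 40 mm across, 22 mm high, loose on the board beside the work. Origin: centre of its underside.
Mind the look-alikes: they are no part of the job. Of the things shaped like the block, the dark wooden one is meant.

How it is judged:
On the way, in this order (a step that is already met when the one before it is completed fails the run):
1. the block lies on the board with its big cup up, its top end towards the bar but still more than 10 mm short of it (angle between block's own x axis and vertical below 0.1 rad and height (world z) of block_center below 0.046 m and x of block_head in the frame of board between 0.03 and 0.115 m and linear speed of block below 0.1 m/s), for 0.2 s.
2. the block's end meets the stop bar (x of block_head in the frame of board above 0.12 m and angle between block's own x axis and vertical below 0.1 rad), for 0.1 s.
At the end, for the whole second after the job is handed in: The block lies at rest on the board with its big cup up (within 0.08 rad), its end within 5 mm of the stop bar's face, square to it within 0.1 rad, and its centre line within 55 mm of the bar's middle (angle between block's own x axis and vertical below 0.08 rad and height (world z) of block_center between 0.036 and 0.045 m and x of block_head in the frame of board between 0.12 and 0.13 m and y of block_head in the frame of board between -0.055 and 0.055 m and angle between the z axis of block and the x axis of board, either way round below 0.1 rad and linear speed of block below 0.01 m/s); the robot touches nothing.
It fails at once if the block is lifted off the board (height (world z) of block_center above 0.078 m or (angle between block's own x axis and vertical below 0.12 rad and height (world z) of block_center above 0.056 m)).
It fails at once if the jar is moved more than 15 mm or tipped (distance of jar from where it was at the start of the episode above 0.015 m or angle between jar's own z axis and vertical above 0.3 rad).
It fails at once if the punch is moved more than 15 mm or tipped (distance of punch from where it was at the start of the episode above 0.015 m or angle between punch's own z axis and vertical above 0.3 rad).
It fails at once if the tin is moved more than 15 mm or tipped (distance of tin from where it was at the start of the episode above 0.015 m or angle between tin's own z axis and vertical above 0.3 rad).
It also fails if it takes over 45 s, if anything falls off the work surface, if the arm or the gripper's body presses on something with over 40 N, if the wrist force passes 120 N, or if a joint passes its speed limit or range.

## Working session

There is one attempt and no reset: what is moved stays moved. The work goes in short steps, Python scripts to look and compute and a tool call to move; the robot and the scene stay as the last step left them, time stands still between calls to the robot, and variables do not carry over. Pictures are saved under pics/ and viewed, about 8 in all and at most 12, crops included, and the job is handed in when it is done.

Besides the shell and the picture viewer there is one more tool, called after ">>>" by a JSON object that holds its "name" and its "arguments", one argument or row to a line. servo_tool: Moves the arm, as the interface text tells. Its arguments: {"type":"object","properties":{"increments":{"type":"array"},"force":{"type":"number"}},"required":["increments"]}

```bash
mkdir -p pics
cat > h.py <<'E'
import numpy as np, cv2
from rig import manip, optics
def shot(n,f):
    i=optics.camera_info(n); im,d=optics.grab_frame(n)
    cv2.imwrite('pics/'+f+'.png',im[:,:,::-1]); np.savez('pics/'+f+'.npz',im=im,d=d,**{k:np.array(i[k]) for k in('vfov','cx','cy','xyz','rotation')})
    return im,d,i
def load(f): 
    z=np.load('pics/'+f+'.npz'); return z['im'],z['d'],z
def rot(i):
    R=np.array(i['rotation'],float)
    if R.size==4:
        from scipy.spatial.transform import Rotation; R=Rotation.from_quat(R).as_matrix()
    return R.reshape(3,3)
def ray(i,u,v):
    f=240/np.tan(np.radians(float(i['vfov']))/2)
    d=np.stack([(np.asarray(u,float)-float(i['cx']))/f,-(np.asarray(v,float)-float(i['cy']))/f,-np.ones_like(np.asarray(u,float))],-1)
    return d@rot(i).T
def plane(i,u,v,z):
    r=ray(i,u,v); o=np.array(i['xyz'],float); return o+r*((z-o[2])/r[...,2])[...,None]
def cloud(d,i):
    v,u=np.mgrid[:480,:640]; return np.array(i['xyz'],float)+ray(i,u,v)*d[...,None]
E
python3 - <<'E'
from h import *
for n in('scene','side'):
    im,d,i=shot(n,n+'0'); print(i)
a=cv2.imread('pics/scene0.png');b=cv2.imread('pics/side0.png')
s=manip.state();print(s['time_s'],s['eef_pos'],s['tool_rot'])
E
```

```text
{'vfov': 43.26548446241131, 'cx': 321.88979332363914, 'cy': 238.1790267689616, 'xyz': array([0.99937692, 0.64479548, 0.58346044]), 'rotation': array([0.17476324, 0.4365356 , 0.81202619, 0.34569921])}
{'vfov': 52.7642979572926, 'cx': 317.0877280739099, 'cy': 240.85089809639945, 'xyz': array([ 0.08461133, -0.34452624,  0.62003391]), 'rotation': array([ 0.38443966, -0.14894621, -0.32786744,  0.85001418])}
0.1 [ 0.1755008  -0.59954381  0.25560089] [ 9.89879504e-01  1.41909077e-01 -1.26101778e-04 -6.04122675e-04]
```

View pics/scene0.png

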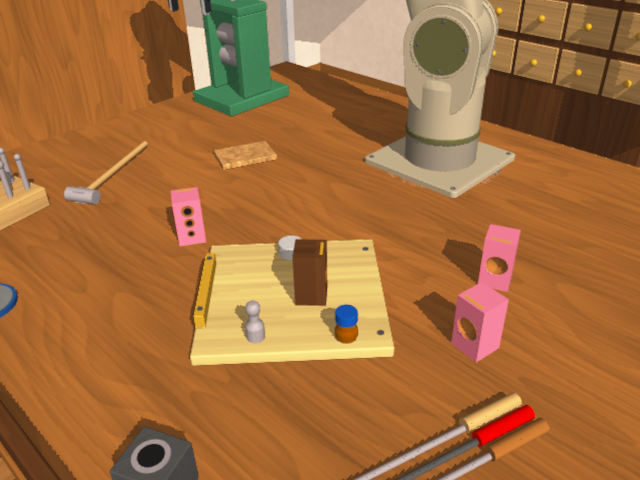

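View pics/side0.png

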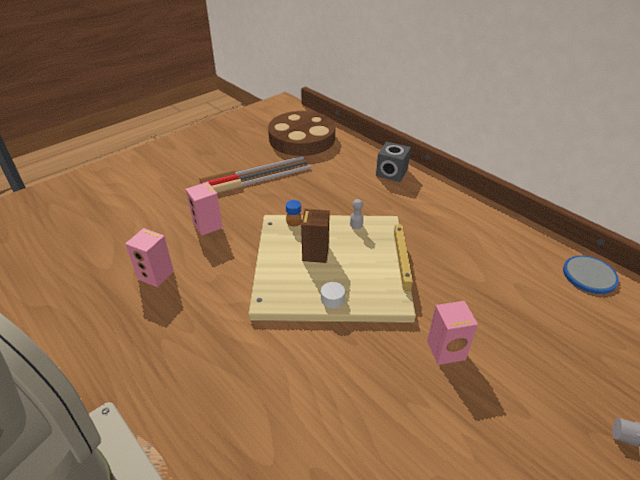

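The scene view shows the dark wooden block at (310,272), with the brass bar at (205,290), the tin at (290,246), the punch at (255,322) and the jar at (346,325). The side view has the block at (316,236) and the bar at (403,257). The look-alikes are pink blocks at scene (188,216), (500,257) and (480,322). I choose the dark one on the board, and will check it in a crop while measuring.

```bash
cat > m.py <<'E'
from h import *
def comp(m):
    n,l,s,c=cv2.connectedComponentsWithStats(m.astype(np.uint8)); k=1+np.argmax(s[1:,4]); return l==k
def hsv(im): return cv2.cvtColor(im,cv2.COLOR_RGB2HSV)
E
python3 - <<'E'
from m import *
for n in('scene0','side0'):
    im,d,i=load(n); P=cloud(d,i); x,y,z=P[...,0],P[...,1],P[...,2]
    h=hsv(im)
    print(n,'bench z',np.median(z[300:330,60:120]) if n=='scene0' else np.median(z[380:420,250:350]))
    near=(d>0)
    # board face by colour (pale yellow) and height
    bm=comp((h[...,0]>18)&(h[...,0]<33)&(h[...,1]<150)&(h[...,2]>150)&(abs(z-.018)<.008)&near)
    bm2=cv2.morphologyEx(bm.astype(np.uint8),cv2.MORPH_CLOSE,np.ones((35,35)))
    v,u=np.nonzero(bm); Q=plane(i,u,v,.018)[:,:2].astype(np.float32)
    r=cv2.minAreaRect(Q); print('board z',np.median(z[bm]),'rect',r)
    box=cv2.boxPoints(r)
    inb=np.array([[cv2.pointPolygonTest(box,(float(a),float(b)),True) if q else -1 for a,b,q in zip(x[k],y[k],near[k])] for k in range(480)])>-.01
    brass=comp(inb&(abs(z-.04)<.006)&(h[...,0]>12)&(h[...,0]<30)&(h[...,1]>130))
    v,u=np.nonzero(brass); Q=plane(i,u,v,.040)[:,:2].astype(np.float32); print('bar',brass.sum(),np.median(z[brass]),cv2.minAreaRect(Q))
    top=comp(inb&(z>.092)&(z<.115)); v,u=np.nonzero(top); Q=P[top][:,:2].astype(np.float32)
    print('block top',top.sum(),np.median(z[top]),cv2.minAreaRect(plane(i,u,v,.103)[:,:2].astype(np.float32)))
    s=inb&(z>.097)&(h[...,0]>12)&(h[...,0]<30)&(h[...,1]>130)&(h[...,2]>140); v,u=np.nonzero(s); 
    if len(u): print('strip',len(u),cv2.minAreaRect(plane(i,u,v,.103)[:,:2].astype(np.float32)))
    blue=inb&(h[...,0]>100)&(h[...,0]<130)&(h[...,1]>150)
    print('jar',P[blue][:,:].mean(0),P[blue].min(0),P[blue].max(0))
    g=inb&(h[...,1]<60)&(z>.027)&(z<.09)
    n_,l,st,c=cv2.connectedComponentsWithStats(g.astype(np.uint8))
    for k in range(1,n_):
        if st[k,4]>60: q=P[l==k]; print('grey',c[k],st[k,4],q.mean(0).round(3),np.percentile(q,3,0).round(3),np.percentile(q,97,0).round(3))
a=cv2.imread('pics/scene0.png')[220:370,180:410];b=cv2.imread('pics/side0.png')[190:330,240:425]
a=cv2.resize(a,None,fx=1.7,fy=1.7);b=cv2.resize(b,(int(a.shape[0]*185/140),a.shape[0]))
cv2.imwrite('pics/crop0.png',np.hstack([a,b]))
E
```

```text
scene0 bench z -0.002241528643802615
board z 0.01590545194088977 rect ((0.5391701459884644, 0.11684839427471161), (0.2644641399383545, 0.26702573895454407), 46.904808044433594)
bar 630 0.03769147678311546 ((0.6300691962242126, 0.029280811548233032), (0.1547333300113678, 0.01476739440113306), 46.966732025146484)
block top 766 0.10072200224335096 ((0.5299673080444336, 0.14757490158081055), (0.05910739302635193, 0.04528112709522247), 41.64988327026367)
strip 48 ((0.512830376625061, 0.15457434952259064), (0.029334381222724915, 0.005083662923425436), 40.980751037597656)
jar [0.5560497  0.24108889 0.05844062] [0.53797404 0.22411174 0.0460355 ] [0.56810386 0.25320314 0.06362622]
grey [286.87969925 244.63157895] 266 [0.476 0.04  0.036] [0.455 0.024 0.028] [0.489 0.054 0.039]
grey [253.41468254 320.3452381 ] 504 [0.641 0.154 0.052] [0.63  0.145 0.029] [0.649 0.161 0.076]
side0 bench z -0.00010979944101657813
board z 0.017854293466724513 rect ((0.5281457901000977, 0.10585042089223862), (0.2650863826274872, 0.26798248291015625), 47.00733184814453)
bar 453 0.039725442635389574 ((0.6212325692176819, 0.020113695412874222), (0.15626582503318787, 0.01530570350587368), 46.9609260559082)
block top 570 0.10262468677211928 ((0.5160305500030518, 0.13396093249320984), (0.05925426632165909, 0.046285562217235565), 41.97419738769531)
strip 46 ((0.52387934923172, 0.14113366603851318), (0.039037786424160004, 0.04230881854891777), 43.50110626220703)
jar [0.54490036 0.23069687 0.05935876] [0.53369371 0.21984254 0.04755821] [0.5606679  0.24875639 0.06600606]
grey [356.8097166  212.84615385] 247 [0.629 0.142 0.053] [0.622 0.134 0.028] [0.638 0.152 0.078]
grey [332.71585903 292.59471366] 454 [0.463 0.034 0.038] [0.447 0.018 0.028] [0.482 0.053 0.042]
```

View pics/crop0.png

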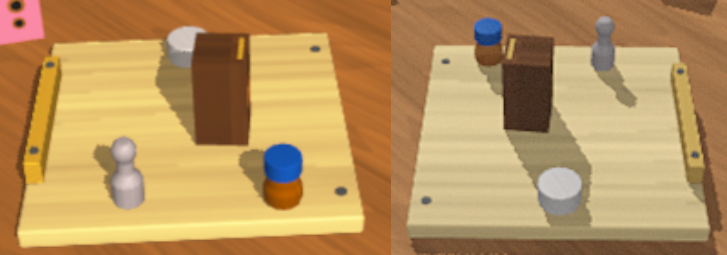

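The crop confirms it: dark brown block, brass strip on the edge away from the bar. The two cameras disagree by about 12 mm in xy, so I'll bring the arm over and use the tool and wrist camera to decide which is right.

>>> {"name": "servo_tool", "arguments": {
  "increments": [
    [255, [2.5, 3, 0], 0.12],
    [255, [5, 6, 0], 0.24],
    [255, [7.5, 9, 0], 0.36],
    [255, [10, 12, 0], 0.48],
    [255, [12.5, 15, 0], 0.6]
  ],
  "force": 40
}}

```text
time_s: 0.52
eef_pos: [0.3012, -0.4478, 0.2553]
tool_rot: [0.902, 0.431, -0.0, -0.001]
ft_force: [1.2, -0.4, 0.6]
finger_gap: 0.303
```

>>> {"name": "servo_tool", "arguments": {
  "increments": [
    [255, [2, 3.5, 0], 0.12],
    [255, [4, 7, 0], 0.24],
    [255, [6, 10.5, 0], 0.36],
    [255, [8, 14, 0], 0.48],
    [255, [10, 17.5, 0], 0.6]
  ]
}}

```text
time_s: 0.93
eef_pos: [0.4016, -0.2709, 0.2552]
tool_rot: [0.733, 0.68, -0.001, -0.001]
ft_force: [1.4, 0.0, 0.4]
finger_gap: 0.001
```

>>> {"name": "servo_tool", "arguments": {
  "increments": [
    [255, [0.5, 4, 0], 0.12],
    [255, [1, 8, 0], 0.24],
    [255, [1.5, 12, 0], 0.36],
    [255, [2, 16, 0], 0.48],
    [255, [2, 20, 0], 0.5]
  ]
}}

```text
time_s: 1.35
eef_pos: [0.4216, -0.0688, 0.255]
tool_rot: [0.539, 0.843, -0.001, -0.0]
ft_force: [1.5, 1.1, 0.1]
finger_gap: 0.001
```

>>> {"name": "servo_tool", "arguments": {
  "increments": [
    [255, [1, 4, 0], 0.1],
    [255, [2, 8, 0], 0.2],
    [255, [3, 12, 0], 0.3],
    [255, [3, 14, 0], 0.3],
    [255, [3, 14, 0], 0.3]
  ]
}}

```text
time_s: 1.77
eef_pos: [0.4512, 0.0767, 0.2551]
tool_rot: [0.403, 0.915, -0.0, -0.001]
ft_force: [0.8, 0.1, -0.1]
finger_gap: 0.003
```

Run:
```python
from h import *
im,d,i=shot('wrist','wrist1'); print(i)
s=manip.state();print(s['time_s'],s['eef_pos'],s['tool_rot'])
a,_,_=shot('scene','scene1');b,_,_=shot('side','side1')
cv2.imwrite('pics/both1.png',cv2.resize(np.hstack([a[100:400,150:550],b[60:360,150:550]]),None,fx=1,fy=1)[:,:,::-1])
```

```text
{'vfov': 65.70646984690485, 'cx': 315.48267156467074, 'cy': 242.79318170400927, 'xyz': array([0.39816654, 0.13513005, 0.37298179]), 'rotation': array([-0.14550651, -0.05560646,  0.35801135,  0.9206322 ])}
1.8167 [0.45126714 0.0737482  0.25484935] [ 4.04378948e-01  9.14590952e-01 -8.76229636e-04 -5.38151160e-04]
```

View pics/wrist1.png

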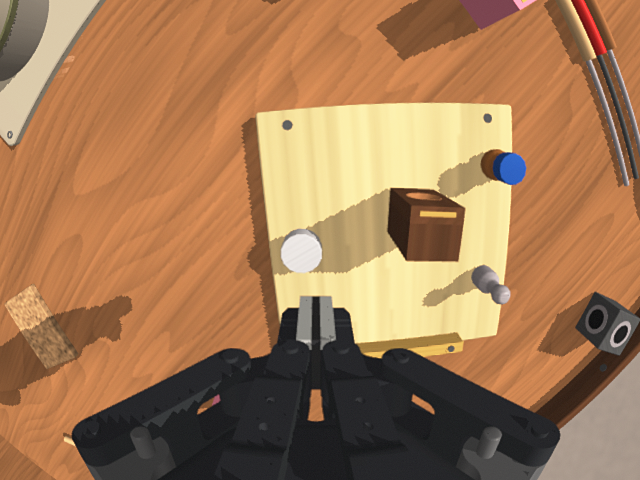

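View pics/both1.png

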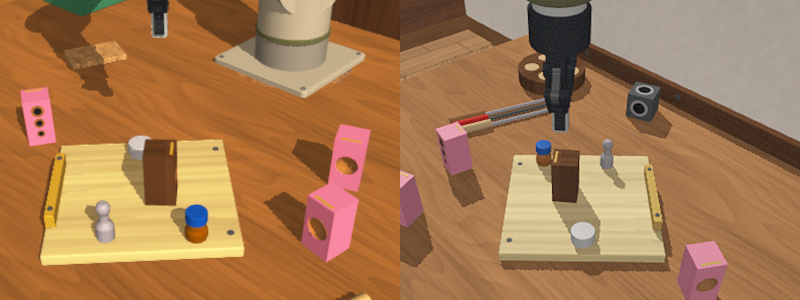

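The wrist view shows the cup rim (424,196) and strip (437,214) on the side facing away from the bar (at about (410,345)). Tin is at (301,250), jar at (508,167), punch at (490,285). In the other two views, the fingertip sits at scene (308,137) and side (311,190). I'll compare all three cameras with the known tip position.

```bash
cat >> h.py <<'E'
def wray(i,u,v):
    f=240/np.tan(np.radians(float(i['vfov']))/2)
    a=np.asarray(u,float)-float(i['cx']); b=np.asarray(v,float)-float(i['cy']); r=np.hypot(a,b)+1e-9; t=np.minimum(r/f,1.5)
    return np.stack([a/r*np.tan(t),-b/r*np.tan(t),-np.ones_like(r)],-1)@rot(i).T
def wplane(i,u,v,z):
    r=wray(i,u,v); o=np.array(i['xyz'],float); return o+r*((z-o[2])/r[...,2])[...,None]
E
python3 - <<'E'
from m import *
for n,uv in(('scene1',(308,137)),('side1',(311,190))):
    im,d,i=load(n); print(n,'tip',plane(i,*uv,.230),'cloud',(i['xyz']+ray(i,*uv)*d[uv[1],uv[0]]))
im,d,i=load('wrist1'); v,u=np.mgrid[:480,:640]; P=i['xyz']+wray(i,u,v)*d[...,None]; z=P[...,2]; h=hsv(im)
print('tip wrist',P[297,316],'table z',np.median(z[200:300,150:230]))
bm=comp((h[...,0]>18)&(h[...,0]<35)&(h[...,1]<150)&(h[...,2]>100)&(abs(z-.018)<.008))
vv,uu=np.nonzero(bm); print('board',np.median(z[bm]),cv2.minAreaRect(wplane(i,uu,vv,.018)[:,:2].astype(np.float32)))
def m(name,mask,zp):
    vv,uu=np.nonzero(comp(mask)); print(name,len(uu),np.median(z[comp(mask)]),cv2.minAreaRect(wplane(i,uu,vv,zp)[:,:2].astype(np.float32)))
win=lambda a,b,c,e:(u>=a)&(u<b)&(v>=c)&(v<e)
m('strip',win(395,470,180,265)&(h[...,0]>14)&(h[...,0]<30)&(h[...,2]>150)&(z>.09),.103)
m('top',win(380,475,180,265)&(z>.0995),.103)
m('tin',win(270,330,220,280)&(h[...,1]<60)&(h[...,2]>150),.040)
m('cap',win(480,530,140,190)&(h[...,0]>100)&(h[...,0]<130)&(h[...,1]>150),.063)
m('punchtop',win(460,520,255,310)&(h[...,1]<60)&(z>.066),.075)
m('bar',win(365,480,325,360)&(z>.034)&(z<.05),.040)
E
```

```text
scene1 tip [0.46076244 0.08077955 0.23      ] cloud [0.45837864 0.07828332 0.22843565]
side1 tip [0.44875166 0.06877947 0.23      ] cloud [0.44788474 0.0677955  0.23092857]
tip wrist [0.44413005 0.08488891 0.23507932] table z 0.0004423338735751181
board 0.01822380363412507 ((0.5317856669425964, 0.10952389240264893), (0.2581790089607239, 0.2680005431175232), 46.907859802246094)
strip 227 0.10364125124564216 ((0.511003315448761, 0.15183298289775848), (0.030372481793165207, 0.0049717240035533905), 40.487998962402344)
top 3053 0.10323489996326646 ((0.5206773281097412, 0.1395222693681717), (0.04694274440407753, 0.04628034308552742), 41.937355041503906)
tin 1372 0.04025085784060367 ((0.4674326479434967, 0.03915347158908844), (0.04104384407401085, 0.038959112018346786), 84.7830581665039)
cap 799 0.06280073146046711 ((0.5476019978523254, 0.23340661823749542), (0.03532407805323601, 0.02769865281879902), 37.57478713989258)
punchtop 278 0.07554211697261709 ((0.631172239780426, 0.1468001902103424), (0.021605079993605614, 0.019428957253694534), 39.26240539550781)
bar 824 0.03993634140013744 ((0.635992169380188, 0.037434037774801254), (0.11244460940361023, 0.019102798774838448), 46.78626251220703)
```

After correcting each by its tip error, all three cameras agree with the wrist result:
- **Board:** origin (0.528, 0.113), x axis at yaw −43.1°.
- **Block:** centre (0.521, 0.1395), push direction −48.1°.
- **Tool:** jaw axis already square to the push, to 0.4°.

Next I go behind the block and down.

>>> {"name": "servo_tool", "arguments": {
  "increments": [
    [255, [1, 3.8, 0], 0],
    [255, [2, 7.6, 0], 0],
    [255, [2.6, 11.4, 0], 0],
    [255, [2.6, 11.4, -3], 0],
    [255, [2.6, 11.4, -6], 0]
  ]
}}

```text
time_s: 2.33
eef_pos: [0.4784, 0.1859, 0.1948]
tool_rot: [0.406, 0.914, -0.0, 0.0]
ft_force: [1.3, -1.6, -0.6]
finger_gap: 0.002
```

>>> {"name": "servo_tool", "arguments": {
  "increments": [
    [255, [0, 0, -3], 0],
    [255, [0, 0, -6], 0],
    [255, [0, 0, -8], 0],
    [255, [0, 0, -9], 0],
    [255, [0, 0, -9], 0]
  ]
}}

```text
time_s: 2.75
eef_pos: [0.4775, 0.1841, 0.1027]
tool_rot: [0.407, 0.913, -0.002, -0.001]
ft_force: [-0.2, -0.1, 0.4]
finger_gap: -0.002
```

Run:
```python
from h import *
s=manip.state(); p=s['eef_pos']; print(p,s['ft_force'])
d=np.array([.668,-.744]); r=np.array([.5207,.1395])-p[:2]; print('ahead',r@d,'lateral',r@[.744,.668])
```

```text
[0.47754357 0.18411235 0.10272187] [-0.18002856 -0.11289085  0.42772571]
ahead 0.06202008543222448 lateral 0.002307337346483307
```

>>> {"name": "servo_tool", "arguments": {
  "increments": [
    [255, [0.6, -0.2, 0.2], 0],
    [255, [1.0, -0.7, 0.2], 0],
    [255, [1.5, -1.3, 0.2], 0],
    [255, [1.7, -1.5, 0.2], 0],
    [255, [1.9, -1.7, 0.2], 0]
  ]
}}

```text
time_s: 3.17
eef_pos: [0.4975, 0.1663, 0.1054]
tool_rot: [0.408, 0.913, -0.001, -0.0]
ft_force: [0.4, -0.4, 0.3]
finger_gap: 0.002
```

>>> {"name": "servo_tool", "arguments": {
  "increments": [
    [255, [0.2, -0.22, 0], 0],
    [255, [0.4, -0.45, 0], 0],
    [255, [0.6, -0.67, 0], 0],
    [255, [0.8, -0.89, 0], 0],
    [255, [1.0, -1.12, 0], 0]
  ]
}}

```text
time_s: 3.58
eef_pos: [0.5076, 0.1551, 0.1055]
tool_rot: [0.408, 0.913, -0.001, -0.0]
ft_force: [-1.2, -0.4, 1.3]
finger_gap: -0.002
```

>>> {"name": "servo_tool", "arguments": {
  "increments": [
    [255, [0.2, -0.22, 0], 0],
    [255, [0.4, -0.45, 0], 0],
    [255, [0.6, -0.67, 0], 0],
    [255, [0.8, -0.89, 0], 0],
    [255, [1.0, -1.12, 0], 0]
  ]
}}

```text
time_s: 4.0
eef_pos: [0.5178, 0.1436, 0.1054]
tool_rot: [0.408, 0.913, -0.001, -0.0]
ft_force: [0.2, -0.2, -0.1]
finger_gap: 0.0
```

Run:
```python
from h import *
s=manip.state(); p=s['eef_pos']; print(p,s['ft_force'])
d=np.array([.668,-.744]); r=np.array([.5207,.1395])-p[:2]; print('ahead',r@d,'lateral',r@[.744,.668])
a,_,_=shot('scene','scene2');b,_,_=shot('side','side2')
cv2.imwrite('pics/both2.png',np.hstack([a[180:400,170:420],b[150:370,200:450]])[:,:,::-1])
```

```text
[0.51784727 0.14358502 0.10540572] [ 0.16401886 -0.20109167 -0.12763512]
ahead 0.004944882754703591 lateral -0.000606361584625383
```

View pics/both2.png

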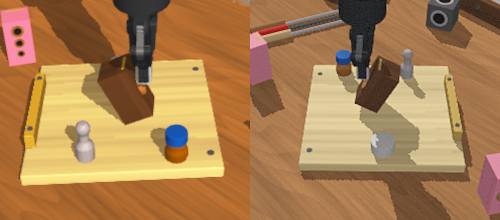

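The block is tipping towards the bar at about 0.4 rad (scene crop (125,87), side crop (378,82)), with the finger on its cup side. I keep going slowly.

>>> {"name": "servo_tool", "arguments": {
  "increments": [
    [255, [0.2, -0.22, 0], 0],
    [255, [0.4, -0.45, 0], 0],
    [255, [0.6, -0.67, 0], 0],
    [255, [0.8, -0.89, 0], 0],
    [255, [0.8, -0.89, 0], 0]
  ]
}}

```text
time_s: 4.52
eef_pos: [0.5265, 0.1336, 0.1053]
tool_rot: [0.408, 0.913, -0.001, -0.0]
ft_force: [0.8, -0.4, 0.7]
finger_gap: -0.001
```

>>> {"name": "servo_tool", "arguments": {
  "increments": [
    [255, [0, 0, 0], 0],
    [255, [0, 0, 0], 0],
    [255, [-0.5, 0.55, 0], 0],
    [255, [-2, 2.2, 0], 0],
    [255, [-4, 4.5, 0], 0]
  ]
}}

```text
time_s: 4.93
eef_pos: [0.4867, 0.1779, 0.1051]
tool_rot: [0.41, 0.912, -0.001, -0.0]
ft_force: [0.2, 0.4, 0.8]
finger_gap: -0.002
```

Run:
```python
from h import *
s=manip.state(); p=s['eef_pos']; print(s['time_s'],p,s['ft_force'])
a,_,_=shot('scene','scene3');b,_,_=shot('side','side3');c,_,_=shot('wrist','wrist3')
cv2.imwrite('pics/both3.png',np.hstack([a[180:400,170:420],b[150:370,200:450],c[80:300,280:560]])[:,:,::-1])
```

```text
4.9333 [0.48669709 0.17786773 0.10514934] [0.17066071 0.43683549 0.75449312]
```

View pics/both3.png

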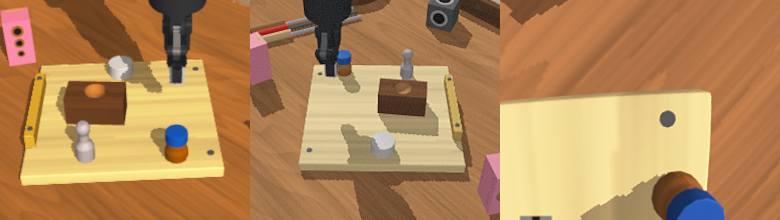

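The block lies with the cup up (scene crop (95,102), side crop (402,98)), short of the bar, and the bystanders haven't moved. Now I measure where it lies.

```bash
cat > blk.py <<'E'
import sys
from m import *
O=np.array([.528,.113]); yaw=np.radians(-43.1); ex=np.array([np.cos(yaw),np.sin(yaw)]); ey=np.array([-ex[1],ex[0]])
def brd(p): r=np.asarray(p)[...,:2]-O; return np.stack([r@ex,r@ey],-1)
if __name__=='__main__':
  k=sys.argv[1]
  for n,o in(('scene',(.0074,.0073)),('side',(-.0037,-.0037))):
    im,d,i=load(n+k); P=cloud(d,i); P[...,:2]-=o; z=P[...,2]+(.002 if n=='scene' else 0); h=hsv(im); b=brd(P)
    inb=(d>0)&(b[...,0]>-.13)&(b[...,0]<.15)&(abs(b[...,1])<.07)
    m=comp(inb&(z>.0575)&(z<.068)&(h[...,2]<140)&(h[...,1]>60))
    v,u=np.nonzero(m); Q=plane(i,u,v,.063)[:,:2]-o
    (cx,cy),(w,hh),a=cv2.minAreaRect(brd(Q).astype(np.float32))
    if w<hh: a-=90
    print(n,m.sum(),np.median(z[m]),'centre board',round(cx,4),round(cy,4),'size',round(w,4),round(hh,4),'angle',round((a+90)%180-90,2))
E
python3 blk.py 3
```

```text
scene 1040 0.0627059301716884 centre board 0.042 0.0062 size 0.0521 0.0857 angle -4.27
side 756 0.06271309963865873 centre board 0.0416 0.0097 size 0.052 0.0831 angle -5.62
```

The block lies at (0.042, 0.008) in the board frame, yawed about −5°, with the head about 41 mm short of the bar. I square the tool to the board and go down behind the foot.

>>> {"name": "servo_tool", "arguments": {
  "increments": [
    [255, [-0.3, -0.3, -1.5], 0.05],
    [255, [-0.6, -0.7, -3], 0.09],
    [255, [-0.6, -0.7, -4.5], 0.09],
    [255, [-0.6, -0.7, -5], 0.09],
    [255, [-0.6, -0.7, -5], 0.09]
  ]
}}

```text
time_s: 5.5
eef_pos: [0.4781, 0.1737, 0.0546]
tool_rot: [0.365, 0.931, -0.002, -0.001]
ft_force: [0.1, 0.8, 0.4]
finger_gap: -0.002
```

>>> {"name": "servo_tool", "arguments": {
  "increments": [
    [255, [0.7, -0.7, 0], 0],
    [255, [1.5, -1.4, 0], 0],
    [255, [2.3, -2.1, 0], 0],
    [255, [2.9, -2.7, 0], 0],
    [255, [2.9, -2.7, 0], 0]
  ]
}}

```text
time_s: 5.92
eef_pos: [0.5092, 0.1445, 0.0549]
tool_rot: [0.367, 0.93, -0.002, -0.001]
ft_force: [-1.2, -0.9, 0.3]
finger_gap: -0.001
```

Run:
```python
from blk import *
s=manip.state(); p=s['eef_pos']; q=s['tool_rot']; print(p,brd(p),s['ft_force'],'jaw',np.degrees(2*np.arctan2(q[1],q[0]))-90)
```

```text
[0.50917557 0.14448903 0.05492443] [-0.03526052  0.01012986] [-1.19231665 -0.86181081  0.33701224] jaw 46.98489879020707
```

>>> {"name": "servo_tool", "arguments": {
  "increments": [
    [255, [0.4, -0.375, 0], 0],
    [255, [0.8, -0.75, 0], 0],
    [255, [1.2, -1.12, 0], 0],
    [255, [1.6, -1.5, 0], 0],
    [255, [2.0, -1.87, 0], 0]
  ]
}}

```text
time_s: 6.33
eef_pos: [0.5294, 0.1256, 0.0549]
tool_rot: [0.366, 0.93, -0.002, -0.001]
ft_force: [-0.8, 0.7, 0.1]
finger_gap: 0.004
```

>>> {"name": "servo_tool", "arguments": {
  "increments": [
    [255, [0.4, -0.375, 0], 0],
    [255, [0.8, -0.75, 0], 0],
    [255, [1.2, -1.12, 0], 0],
    [255, [1.6, -1.5, 0], 0],
    [255, [2.0, -1.87, 0], 0]
  ]
}}

```text
time_s: 6.75
eef_pos: [0.5497, 0.1067, 0.0549]
tool_rot: [0.366, 0.93, -0.002, -0.001]
ft_force: [-1.3, 1.8, 2.0]
finger_gap: 0.002
```

```bash
python3 - <<'E'
from blk import *
s=manip.state(); p=s['eef_pos']; print(p,brd(p),s['ft_force'])
shot('scene','scene4');shot('side','side4')
E
python3 blk.py 4
```

```text
[0.54967168 0.10668069 0.05492006] [0.02014166 0.01019357] [-1.25355877  1.7825051   2.04950137]
scene 1000 0.06268139951521567 centre board 0.0731 0.0104 size 0.0526 0.085 angle -0.29
side 736 0.06267287486357154 centre board 0.0754 0.0129 size 0.0842 0.0513 angle 0.17
```

The block is now square (within 0.3°) with about 8 mm left. I push slowly and watch the force.

>>> {"name": "servo_tool", "arguments": {
  "increments": [
    [255, [0.15, -0.14, 0], 0],
    [255, [0.3, -0.28, 0], 0],
    [255, [0.4, -0.37, 0], 0],
    [255, [0.5, -0.47, 0], 0],
    [255, [0.5, -0.47, 0], 0]
  ]
}}

```text
time_s: 7.27
eef_pos: [0.5553, 0.101, 0.0548]
tool_rot: [0.367, 0.93, -0.002, -0.0]
ft_force: [-0.1, -0.1, 0.6]
finger_gap: -0.002
```

>>> {"name": "servo_tool", "arguments": {
  "increments": [
    [255, [0.07, -0.07, 0], 0],
    [255, [0.14, -0.13, 0], 0]
  ]
}}

```text
time_s: 7.43
eef_pos: [0.5566, 0.0999, 0.0548]
tool_rot: [0.367, 0.93, -0.002, -0.001]
ft_force: [-5.6, 3.4, 3.5]
finger_gap: 0.001
```

>>> {"name": "servo_tool", "arguments": {
  "increments": [
    [255, [0.07, -0.07, 0], 0],
    [255, [0.07, -0.07, 0], 0]
  ]
}}

```text
time_s: 7.6
eef_pos: [0.5566, 0.0999, 0.0548]
tool_rot: [0.367, 0.93, -0.002, -0.001]
ft_force: [-5.0, 2.0, 2.4]
finger_gap: 0.001
```

Run:
```python
from blk import *
s=manip.state(); p=s['eef_pos']; print(p,brd(p),s['ft_force'])
```

```text
[0.55661339 0.0999098  0.05479671] [0.02983661 0.00999281] [-4.96426832  2.03316128  2.42953265]
```

>>> {"name": "servo_tool", "arguments": {
  "increments": [
    [255, [0.1, -0.1, 0], 0],
    [255, [0.2, -0.19, 0], 0],
    [255, [0.2, -0.19, 0], 0]
  ]
}}

```text
time_s: 7.85
eef_pos: [0.5567, 0.0999, 0.0548]
tool_rot: [0.366, 0.931, -0.002, -0.003]
ft_force: [-11.6, 5.2, 8.1]
finger_gap: -0.001
```

```bash
python3 - <<'E'
from blk import *
s=manip.state(); p=s['eef_pos']; print(p,brd(p),s['ft_force'])
shot('scene','scene5');shot('side','side5')
E
python3 blk.py 5
```

```text
[0.55665886 0.09988668 0.05476537] [0.0298856 0.010007 ] [-11.59358686   5.16883274   8.0592619 ]
scene 993 0.06264010058177494 centre board 0.0826 0.0115 size 0.0849 0.0535 angle 0.0
side 708 0.06267636005480898 centre board 0.0823 0.0133 size 0.0848 0.051 angle 0.96
```

Contact with the bar is firm: force rises to about 15 N with no further motion, and the head is at about 0.125. I back straight off and up.

>>> {"name": "servo_tool", "arguments": {
  "increments": [
    [255, [-0.5, 0.47, 0], 0],
    [255, [-1.5, 1.4, 0], 0],
    [255, [-3, 2.8, 0], 0],
    [255, [-3.5, 3.3, 2], 0],
    [255, [-3.5, 3.3, 6], 0]
  ]
}}

```text
time_s: 8.37
eef_pos: [0.5173, 0.1342, 0.1117]
tool_rot: [0.364, 0.931, -0.004, -0.006]
ft_force: [1.3, 0.3, -0.2]
finger_gap: 0.003
```

>>> {"name": "servo_tool", "arguments": {
  "increments": [
    [255, [0, 0, 4], 0],
    [255, [-1, 0, 8], 0],
    [255, [-2, 0, 10], 0],
    [255, [-2, 0, 10], 0]
  ]
}}

```text
time_s: 8.7
eef_pos: [0.4975, 0.1361, 0.2163]
tool_rot: [0.364, 0.932, -0.003, -0.003]
ft_force: [1.0, 1.0, 0.0]
finger_gap: -0.002
```

```bash
python3 - <<'E'
from m import *
s=manip.state(); print(s['time_s'],s['eef_pos'],s['ft_force'])
a,_,_=shot('scene','scene6');b,_,_=shot('side','side6');c,_,_=shot('wrist','wrist6')
c=c[:, :, ::-1]; cv2.imwrite('pics/both6.png',np.vstack([cv2.resize(np.hstack([a[200:380,170:420],b[180:360,220:470]])[:,:,::-1],(640,230)),c[80:420]]))
im,d,i=load('wrist6'); v,u=np.mgrid[:480,:640]; P=i['xyz']+wray(i,u,v)*d[...,None]; z=P[...,2]; h=hsv(im)
from blk import brd
B=brd(P)
m=comp((d>0)&(abs(z-.063)<.005)&(abs(B[...,1])<.06)&(B[...,0]>-.02)&(B[...,0]<.15)&(h[...,2]<150)&(h[...,1]>60))
vv,uu=np.nonzero(m); print('wrist block',m.sum(),cv2.minAreaRect(brd(wplane(i,uu,vv,.063)).astype(np.float32)))
E
python3 blk.py 6
```

```text
8.7 [0.49747921 0.13610678 0.21631054] [1.0045127  1.04100529 0.02619889]
wrist block 288 ((0.05284442752599716, 0.029733557254076004), (0.030682150274515152, 0.01093324739485979), 2.8686890602111816)
scene 1050 0.06274222027478082 centre board 0.0823 0.011 size 0.0525 0.0852 angle -0.07
side 764 0.06264052090525574 centre board 0.0823 0.0133 size 0.0848 0.051 angle 0.96
```

View pics/both6.png

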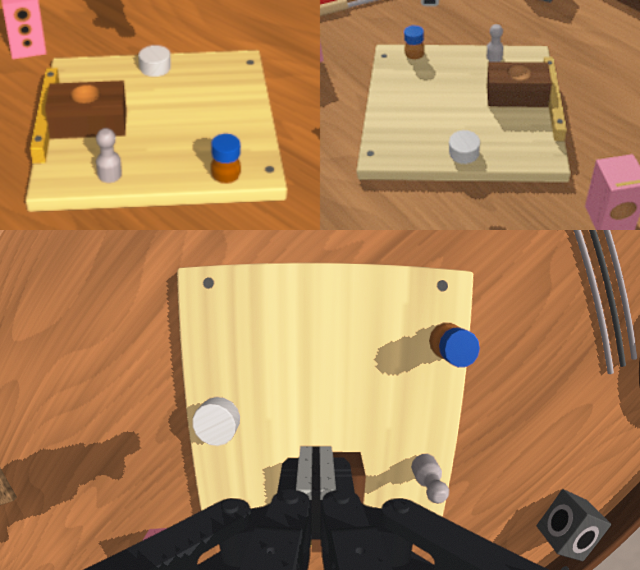

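The block lies cup up with its end against the bar (scene part (87,110), side part (519,84)). It is square, the bystanders are standing where they were, and the tool is clear. Handing in.

```bash
python3 -c "
from rig import manip; print(manip.sign_off())"
```

```text
the job is handed in; nothing more can be done
None
```

The job is handed in. I tipped the dark block over towards the bar with the closed fingertips and checked that it lay cup up, about 41 mm short of the bar. I then pushed it by its foot against the bar, which brought it square, and backed the arm off. It took about 9 s of the 45 s; no verdict was reported.

**Last checks:**
- **Position:** both fixed cameras put the head at about x = 0.125 m and y = 0.011–0.013 m in the board frame. The top face reads z ≈ 0.063 m, as it should when lying flat.
- **Squareness:** the scene camera gave −0.1° and the side camera 1.0°, both inside the 5.7° (0.1 rad) limit.
- **Contact:** at the bar the push force rose to about 15 N with no further movement.
- **Bystanders:** the jar, punch and tin looked upright and unmoved in the final picture. I judged that by eye and did not measure it.

**Checks that disagreed or failed:**
- **Camera offset:** the two fixed cameras at first disagreed by about 13 mm in x-y. Against the known fingertip position the scene camera was about 11 mm off and the side camera about 6 mm. I took positions from the wrist camera and corrected the other two to match.
- **Wrist check:** the last wrist-camera measurement of the block was not usable, because the gripper hid it. The final position therefore rests on the two corrected fixed cameras and the contact force.

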